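# Hold the instrument cover over its box for screwing

### The job

Pick up the four-hole cover by its handle and hold it level and still just above the open instrument box, about 15 mm over the rim and the right way round, so that each of the four threaded holes shows whole through its hole in the cover and a colleague can start the screws. Never let the cover touch the box, leave the two-hole plate and the other things alone, and finish while still holding the cover there: do not put it down or let go.

Things in the scene. Friction and masses are not known exactly. Their poses are not given: they have to be found in the camera images.
- cover_grip (a point): Centre of the black bar handle on top of the four-hole cover, above the plate's middle and 33 mm above the plate's underside. Axes: x along the bar and the plate's 140 mm length, y across the plate, z up. The bar is 90 mm long, 12 mm wide and 14 mm tall (26 to 40 mm above the underside), on two feet 12 mm square near its ends with a 22 mm gap under the bar.
- cover: The four-hole cover to be held: a loose bare-aluminium plate 140 x 100 x 4 mm with a bar handle on top, lying flat, handle up, on the grey-blue bench mat (2 mm thick). Origin at the centre of its underside, axes as for cover_grip. Mass 0.17 to 0.34 kg, balanced about the handle's middle.
- hole0 (a point): Centre, on the underside, of through hole 0 of the cover (13 mm diameter), at x +56, y +36 mm from the plate's centre, near a corner.
- hole1 (a point): Centre, on the underside, of through hole 1 of the cover (13 mm diameter), at x +56, y -36 mm from the plate's centre, near a corner.
- hole2 (a point): Centre, on the underside, of through hole 2 of the cover (13 mm diameter), at x -56, y -36 mm from the plate's centre, near a corner.
- hole3 (a point): Centre, on the underside, of through hole 3 of the cover (13 mm diameter), at x -30, y +36 mm from the plate's centre: the odd hole, set in from its corner, so the pattern fits only one way round.
- case: Open grey die-cast instrument box, 140 x 100 mm outside, 55 mm tall, walls 4 mm, fixed to the mat with its mouth up. Origin at the centre of its underside, x along its 140 mm length (two round steel sockets on its +x end), z up. Four brass threaded bosses (16 mm diameter) stand inside it, their tops flush with the rim.
- thread0 (a point): Centre, at the top, of threaded hole 0 (5 mm diameter) in a brass boss of the box, at x +56, y +36 mm from the box's centre, 55 mm above its underside; cover hole 0 belongs above it. Axes as for the box.
- thread1 (a point): Centre, at the top, of threaded hole 1 (5 mm diameter) in a brass boss of the box, at x +56, y -36 mm from the box's centre, 55 mm above its underside; cover hole 1 belongs above it. Axes as for the box.
- thread2 (a point): Centre, at the top, of threaded hole 2 (5 mm diameter) in a brass boss of the box, at x -56, y -36 mm from the box's centre, 55 mm above its underside; cover hole 2 belongs above it. Axes as for the box.
- thread3 (a point): Centre, at the top, of threaded hole 3 (5 mm diameter) in a brass boss of the box, at x -30, y +36 mm from the box's centre, 55 mm above its underside; cover hole 3 belongs above it. Axes as for the box.
- spare: Bystander, leave alone: a loose plate of the same size, metal and handle as the cover but with only two holes, in the middle of its two short ends. It does not fit the box. Origin at the centre of its underside, x along its length. Which of the two plates lies nearer the box varies.
- bottle: Bystander: white bottle, 56 mm diameter, 120 mm tall, beyond the work; origin at the centre of its underside.
- screwtray: Bystander: low open grey tray of screws, 70 x 90 x 25 mm, beyond the work; origin at the centre of its underside.
- meter: Bystander: grey multimeter lying flat, 90 x 180 x 40 mm, beyond the box; origin at the centre of its underside.

How it is judged:
On the way:
1. the four-hole cover is lifted clear of the mat in the gripper (height (world z) of cover above 0.05 m and contact force between cover and the fingers above 1 N), for 0.2 s.
At the end, for the whole second after the job is handed in: The gripper (over 1 N) holds the cover handle up, level within 0.12 rad and still (20 mm/s, 0.15 rad/s), each of its four holes within 4 mm sideways of its own threaded hole and 5 to 30 mm above it, touching neither the box nor the two-hole plate (horizontal distance between hole0 and thread0 below 0.004 m and horizontal distance between hole1 and thread1 below 0.004 m and horizontal distance between hole2 and thread2 below 0.004 m and horizontal distance between hole3 and thread3 below 0.004 m and z of hole0 in the frame of thread0 between 0.005 and 0.03 m and z of hole1 in the frame of thread1 between 0.005 and 0.03 m and z of hole2 in the frame of thread2 between 0.005 and 0.03 m and z of hole3 in the frame of thread3 between 0.005 and 0.03 m and angle between cover's own z axis and vertical below 0.12 rad and contact force between cover and the fingers above 1 N and contact force between cover and case below 0.05 N and contact force between cover and spare below 0.05 N and linear speed of cover below 0.02 m/s and angular speed of cover below 0.15 rad/s); the arm keeps its last pose, push and grip.
It fails at once if the cover touches the box (contact force between cover and case above 0.5 N).
It fails at once if the two-hole plate is moved more than 20 mm (distance of spare from where it was at the start of the episode above 0.02 m).
It fails at once if the bottle is moved more than 30 mm (distance of bottle from where it was at the start of the episode above 0.03 m).
It fails at once if the screw tray is moved more than 30 mm (distance of screwtray from where it was at the start of the episode above 0.03 m).
It fails at once if the multimeter is moved more than 30 mm (distance of meter from where it was at the start of the episode above 0.03 m).
It also fails if it takes over 43 s, if anything falls off the work surface, if the arm or the gripper's body presses on something with over 40 N, if the wrist force passes 120 N, or if a joint passes its speed limit or range.

### The arm

A 6-joint arm with a two-finger parallel gripper is mounted at the origin on the work surface. World frame = base frame: x ahead of the robot, y to its left, z up, the work surface at z = 0. Lengths are in m, angles in rad, forces in N, time in s.
With the tool pointing down it reaches from about 0.3 to 0.775 m from the base axis. Payload 14.6 kg.
Tool frame: the origin (TCP) lies on the centre line of the jaws, within the pads' length; the fingertips stand 17 mm ahead of it and the grasp point (between the pads) lies 2 mm behind it; z points along the fingers, y is the direction in which the jaws open and shut (so a half turn about z gives the same grasp; the last joint's range is limited). The gripper opens to 94 mm and grips with 3 to 60 N. Pads are 16 mm wide; open, the fingers measure 119 mm over their backs; the gripper's body (75 mm by 177 mm) begins 78 mm behind the grasp point.
Start: joints at [1.134, 0.3, 1.521, -0, 1.321, -0.067], TCP at [0.199, 0.513, 0.222] pointing down, gripper open.
Joint ranges: [-3.03, 3.03], [-0.79, 2.21], [0.23, 2.52], [-1.04, 4.18], [0, 3.07], [-2.55, 2.55]. Speed limits (rad/s): [2.22, 2.22, 2.57, 3.14, 3.14, 3.14].

### API

Orientations are given as a rotation vector (axis times angle).
In Python, from bench import arm, viewer, workorder, nets gives the robot as it stands. The module is installed in compiled form; this text tells all that it offers.
- The arm moves only by the shell command python3 -m crank 'ROWS' [OPENING] [FORCE]. ROWS is JSON, one flat list of numbers, 6 for each row, row after row: the shift along the tool's x, y, z in m, then the turn, a rotation vector about the tool's x, y, z in rad. In form: [x, y, z, ax, ay, az, x, y, z, ax, ay, az, ...]. A call has 1 to 10 rows; each row shifts and turns the commanded pose from where the row before left it, along the tool's axes as they then stand; what a row does not reach is not made up. A row lasts 1/12 s, in which the tool goes at most 41.7 mm and 7.16 degrees, less where a joint would pass 70% of its speed; a pose out of reach is approached as far as the arm can. A call is refused whole if a number of a shift passes 0.0417 or a number of a turn 0.125, either way. A call with a gripper value outside its range is refused whole. OPENING is the gripper command: -1 is shut, 1 is fully open, values between are in proportion, set as the call begins (- or left out, the last holds). The fingers move at their own pace and stop on an object; FORCE is the grip in N (left out, the last holds). Time passes only in rows, so rows that do not move let the fingers close. It gives the time, the measured TCP pose, the force and the opening at its end, in the units of the state.
- arm.get_obs(): the state, without advancing time (a new reading comes with each control period).
- viewer.snapshot(name): name is "side" or "top"; returns the picture (480x640x3 uint8, blue, green, red); there is no depth.
- viewer.get_calibration(name): a dict with "mtx" (3x3 intrinsics, pixels), "R" (3x3) and "t" (3): a world point X has camera coordinates R X + t. Camera axes: x right, y down, z forward; pixel columns grow to the right and rows downward; lengths in m; the calibration is good to about 2 mm. A picture is of the moment at which its call begins. get_calibration takes no time and is no camera call.
- workorder.close_job(): hands the job in, once; it reports no verdict.
Trained networks look in the newest picture that a camera, given by its name, has taken for a name from the list of things; names that differ only in an ending like _2 or _b are one class to them, and where a whole thing is asked for, a point or a joint stands for the part that bears it (a point fixed in the world has none). Each returns a list of dicts, best first, with "conf" (0 to 1); they miss things now and then, are a little off and sometimes report something else, mostly with a low value. They report only what shows in the picture. A call takes as long as a camera call.
- nets.trace(camera, name): "mask" (480x640 bool, what is visible of it) and "extent" ([left, top, right, bottom] as shares, 0 to 1, of the picture: columns of its width, rows of its height, round what is visible of it).
- nets.landmark_of(camera, name): "position" ([column, row] as shares, 0 to 1, of the picture: columns of its width, rows of its height: a listed point, or the origin of a listed thing).
The state is a dict: "time_s": time; "q": joint angles; "joint_velocities": joint speeds; "joint_efforts": joint torques, N m; "position": TCP position; "ee_rot": TCP orientation; "contact_force": force on the tool from outside, world axes, zero at the start; "moment": the same for the moment, N m; "finger_gap": opening from 0.0 (shut) to 1.0 (fully open).
Only numpy, scipy, OpenCV 4.12 (cv2) and the standard library are available. Lean on these libraries where they do the work, as an engineer would, in place of code of your own. Each camera call takes 0.05 s, during which the arm holds its last target.

## Working session

There is one attempt and no reset: what is moved stays moved. The work goes in short steps, Python scripts to look and compute and a shell command to move; the robot and the scene stay as the last step left them, time stands still between calls to the robot, and variables do not carry over. Pictures are saved under pics/ and viewed, and the job is handed in when it is done.

```bash
mkdir -p pics
cat > h.py <<'E'
import numpy as np, cv2
from bench import arm, viewer, workorder, nets
def pix(c,name):
    r=nets.landmark_of(c,name)
    return [(round(d["conf"],2),d["position"][0]*640,d["position"][1]*480) for d in r[:3]]
def ray(c,u,v):
    k=viewer.get_calibration(c);R=np.array(k["R"]);t=np.array(k["t"]).ravel()
    d=R.T@np.linalg.inv(np.array(k["mtx"]))@np.array([u,v,1]);return -R.T@t,d
def atz(c,u,v,z):
    o,d=ray(c,u,v);return o+d*(z-o[2])/d[2]
def proj(c,X):
    k=viewer.get_calibration(c);p=np.array(k["mtx"])@(np.array(k["R"])@np.array(X)+np.array(k["t"]).ravel());return p[:2]/p[2]
E
python3 - <<'E'
from h import *
np.set_printoptions(precision=4,suppress=True)
for c in("top","side"):
    cv2.imwrite(f"pics/{c}0.png",viewer.snapshot(c)); print(c,ray(c,320,240)[0])
Z=dict(cover_grip=.035,cover=.002,hole0=.002,hole1=.002,hole2=.002,hole3=.002,case=.002,thread0=.057,thread1=.057,thread2=.057,thread3=.057,spare=.002)
for n,z in Z.items():
    for c in("top","side"):
        print(n,c,[(a,round(u),round(v),atz(c,u,v,z)[:2]) for a,u,v in pix(c,n)])
print(arm.get_obs())
E
```

```text
top [0.4738 0.0394 1.0844]
side [-0.0008 -0.8905  0.818 ]
cover_grip top [(0.87, 173, 274, array([0.5339, 0.2914])), (0.52, 474, 245, array([ 0.5979, -0.3093]))]
cover_grip side [(0.76, 250, 211, array([0.525, 0.287])), (0.17, 287, 281, array([ 0.4683, -0.0259]))]
cover top [(0.75, 180, 274, array([0.5363, 0.2856]))]
cover side [(0.91, 253, 222, array([0.5303, 0.2823])), (0.4, 339, 218, array([0.7457, 0.183 ]))]
hole0 top [(0.91, 171, 309, array([0.4648, 0.2998])), (0.59, 204, 276, array([0.5319, 0.2368])), (0.57, 147, 284, array([0.5147, 0.3517]))]
hole0 side [(0.82, 227, 229, array([0.4549, 0.284 ])), (0.8, 235, 215, array([0.5037, 0.3391])), (0.67, 271, 212, array([0.5973, 0.3017]))]
hole1 top [(0.91, 171, 309, array([0.4648, 0.2998])), (0.59, 204, 276, array([0.5319, 0.2368])), (0.57, 147, 284, array([0.5147, 0.3517]))]
hole1 side [(0.82, 227, 229, array([0.4549, 0.284 ])), (0.8, 235, 215, array([0.5037, 0.3391])), (0.67, 271, 212, array([0.5973, 0.3017]))]
hole2 top [(0.91, 171, 309, array([0.4648, 0.2998])), (0.59, 204, 276, array([0.5319, 0.2368])), (0.57, 147, 284, array([0.5
[... 1664 characters left out ...]
ray([ 0.4851, -0.2654])), (0.64, 409, 329, array([ 0.5908, -0.2996]))]
spare top [(0.9, 315, 300, array([0.4843, 0.0092]))]
spare side [(0.89, 287, 282, array([0.4846, 0.007 ])), (0.17, 410, 328, array([ 0.6363, -0.2578]))]
{'time_s': 1.3, 'q': array([ 1.1344,  0.2999,  1.521 ,  0.    ,  1.3207, -0.0666]), 'joint_velocities': array([ 0.0013,  0.0005,  0.0002, -0.0007, -0.0003, -0.0011]), 'joint_efforts': array([ -0.0014, -53.1669, -35.2905,   0.0707,   0.0215,  -0.    ]), 'position': array([0.1988, 0.5128, 0.2224]), 'ee_rot': array([-0.5776, -3.088 ,  0.0001]), 'contact_force': array([-0.4653,  0.2238,  0.3236]), 'moment': array([-0.0099,  0.0352,  0.0106]), 'finger_gap': 0.9962646357805259}
```

View pics/top0.png

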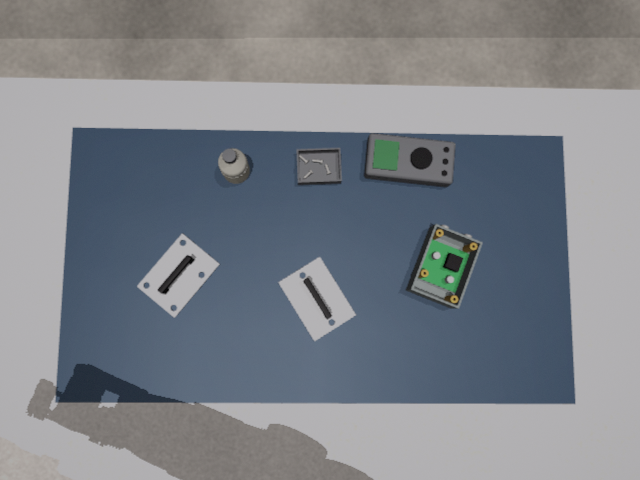

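View pics/side0.png

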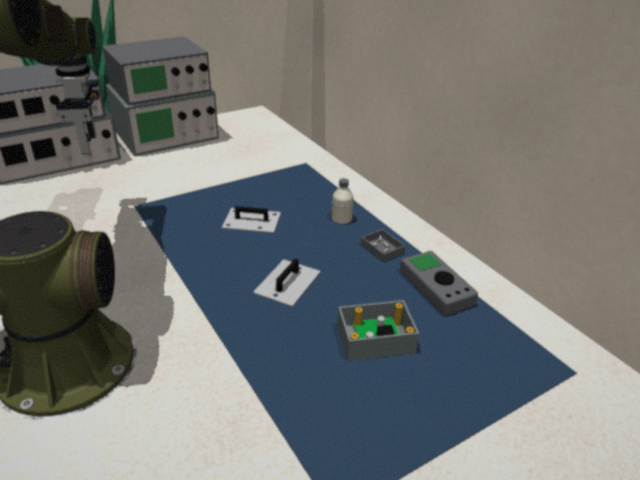

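Run:
```python
from h import *
a=cv2.imread("pics/top0.png")
x=cv2.resize(a[220:340,110:250],None,fx=5,fy=5,interpolation=2)[:600,:]
cv2.imwrite("pics/zc.png",x)
y=cv2.resize(a[200:330,380:510],None,fx=4.5,fy=4.5,interpolation=2)
cv2.imwrite("pics/zb.png",y)
```

```text
(no output)
```

View pics/zc.png

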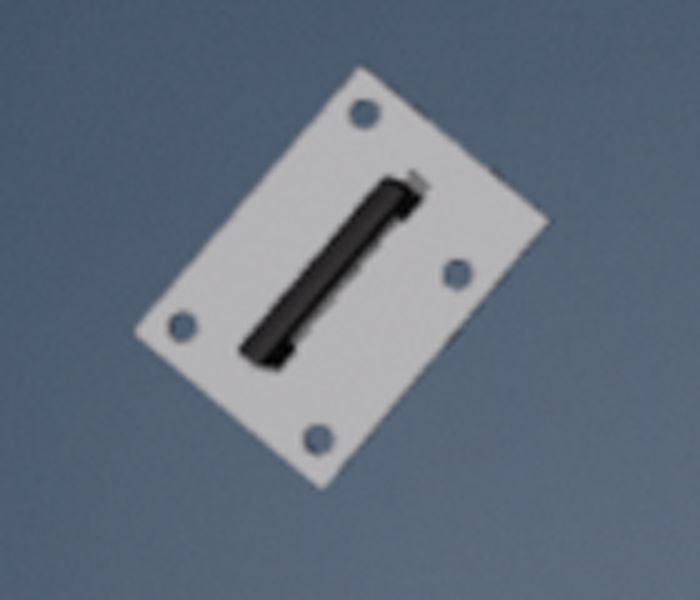

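View pics/zb.png

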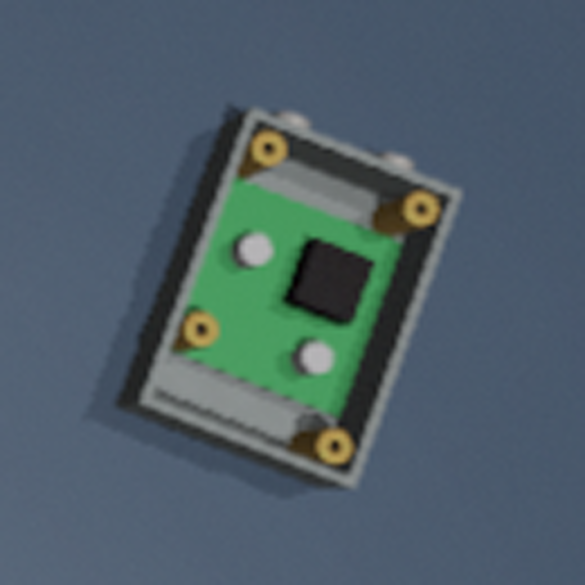

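```bash
cat >> h.py <<'E'
from scipy.optimize import least_squares
from scipy.spatial.transform import Rotation as Ro
P=np.array([[56,36],[56,-36],[-56,-36],[-30,36]])/1000.
def fit(obs,z,x0):
    # obs: list of (cam, idx, u, v)
    def f(p,full=False):
        c,s=np.cos(p[2]),np.sin(p[2]);r=[]
        for cam,i,u,v in obs:
            q=P[i];r+=list(proj(cam,[p[0]+c*q[0]-s*q[1],p[1]+s*q[0]+c*q[1],z])-[u,v])
        return np.array(r)
    s=least_squares(f,x0,loss="soft_l1");return s.x,f(s.x)
def auto(cam,name,z,x0,tol=8):
    obs=[]
    r=nets.landmark_of(cam,name)
    c,s=np.cos(x0[2]),np.sin(x0[2])
    for d in r:
        u,v=d["position"][0]*640,d["position"][1]*480
        for i,q in enumerate(P):
            e=proj(cam,[x0[0]+c*q[0]-s*q[1],x0[1]+s*q[0]+c*q[1],z])-[u,v]
            if np.hypot(*e)<tol: obs.append((cam,i,u,v))
    return obs
E
python3 - <<'E'
from h import *
np.set_printoptions(precision=4,suppress=True)
H=[("top",0,173.6,307.8),("top",1,146.6,285.2),("top",2,182.8,242.6),("top",3,201.4,274.8)]
T=[("top",0,439.6,233.3),("top",1,473.6,246.4),("top",2,454.2,299.3),("top",3,424.7,273.3)]
for nm,o,z,zz,x0 in(("hole0",H,.006,.003,(.53,.29,2.4)),("thread0",T,.057,.057,(.555,-.244,-.3))):
    p,r=fit(o,z,x0);print(nm,"manual",p,r)
    for c in("top","side"):
        o2=auto(c,nm,zz,p)
        p2,r=fit(o2,zz,p);print(c,len(o2),p2,r)
ob=arm.get_obs();print(Ro.from_rotvec(ob["ee_rot"]).as_matrix())
# side view check of grip
print(atz("top",320,240,0))
E
```

```text
hole0 manual [0.533  0.2876 2.4678] [ 0.0122  0.0139 -0.1287  0.0177  0.0416  0.0383  0.0752 -0.0712]
top 4 [0.5334 0.2894 2.4401] [ 0.8123 -1.2692 -2.8906 -0.6312 -0.8181  0.4029  2.9929  3.8524]
side 4 [0.5273 0.2916 2.638 ] [ 1.5792 -1.487  -4.3596 -1.4026 -0.2219  0.9423  0.315   3.3422]
thread0 manual [ 0.553  -0.248  -0.3712] [ 0.0042 -0.2801 -0.0325  0.1112  0.1505  0.113  -0.1216  0.0418]
top 4 [ 0.5574 -0.2499 -0.3685] [ 0.3459 -3.6204 -0.5642 -0.1681  0.6702  0.4596 -0.4407  1.0299]
side 4 [ 0.5521 -0.2462 -0.3452] [ 0.7586  1.1318 -0.3198 -1.7245  0.559  -0.493  -1.344   1.0557]
[[-0.9324  0.3615 -0.    ]
 [ 0.3615  0.9324 -0.    ]
 [-0.     -0.     -1.    ]]
[ 0.6087 -0.      0.    ]
```

The top view shows the four-hole cover at left, near (178,275), with its odd hole at (201,275). The two-hole plate is in the middle at (317,299) and the box is at (447,266). The four-point fits match to about 0.2 px. That puts the cover at (0.533, 0.288) with yaw 2.468, and the box at (0.553, -0.248) with yaw -0.371. Both are within reach.

```bash
python3 -m crank '[-0.0393,-0.0089,0.003,0,0,0,-0.0393,-0.0089,0.003,0,0,0,-0.0393,-0.0089,0.003,0,0,0,-0.0393,-0.0089,0.003,0,0,0,-0.0393,-0.0089,0.003,0,0,0,-0.0393,-0.0089,0.003,0,0,0,-0.0393,-0.0089,0.003,0,0,0,-0.0393,-0.0089,0.003,0,0,0,-0.0393,-0.0089,0.003,0,0,0,-0.0393,-0.0089,0.003,0,0,0]' 1 
python3 -m crank '[0,0,0,0,0,0.1,0,0,0,0,0,0.1,0,0,0,0,0,0.104,0,0,0,0,0,0,0,0,0,0,0,0]'
cat >> h.py <<'E'
def togo(x,y,z,yaw):
    o=arm.get_obs();R=Ro.from_rotvec(o["ee_rot"]).as_matrix()
    print("t",o["time_s"],"pos",o["position"].round(4),"yaw",round(np.arctan2(R[1,0],R[0,0]),4),"tilt",R[:,2].round(4))
    print("F",o["contact_force"].round(2),"gap",round(o["finger_gap"],3),"q",o["q"].round(3))
    d=R.T@(np.array([x,y,z])-o["position"])
    Rt=np.array([[np.cos(yaw),np.sin(yaw),0],[np.sin(yaw),-np.cos(yaw),0],[0,0,-1]])
    print("tool shift",d.round(4),"turn",Ro.from_matrix(R.T@Rt).as_rotvec().round(4))
E
python3 - <<'E'
from h import *
togo(.533,.2876,.033,2.468)
for c in("top","side"): cv2.imwrite(f"pics/{c}1.png",viewer.snapshot(c))
a=cv2.imread("pics/side1.png");cv2.imwrite("pics/s1.png",cv2.resize(a[130:280,180:340],None,fx=4,fy=4,interpolation=2))
for c in("top","side"):print(c,proj(c,[.533,.2876,.035]),proj(c,arm.get_obs()["position"]),pix(c,"cover_grip"))
E
```

```text
time_s: 2.33
position: [0.5346, 0.2863, 0.1924]
ee_rot: [0.578, 3.088, 0.0]
contact_force: [0.9, 0.3, 0.3]
finger_gap: 1.002
time_s: 2.75
position: [0.533, 0.2878, 0.1924]
ee_rot: [-1.034, -2.967, 0.0]
contact_force: [-0.1, 0.2, -0.6]
finger_gap: 1.003
t 2.75 pos [0.533  0.2878 0.1924] yaw 2.471 tilt [-1.e-04 -0.e+00 -1.e+00]
F [-0.13  0.2  -0.61] gap 1.003 q [ 0.435  0.448  1.39  -0.     1.304 -0.466]
tool shift [-1.000e-04 -2.000e-04  1.594e-01] turn [-0.0001 -0.      0.003 ]
top [174.90159744 274.1592773 ] [152.59461606 268.67748757] [(0.63, 171.776, 275.376)]
side [252.21351724 210.23661268] [249.52075068 156.84052992] [(0.86, 249.024, 207.984)]
```

View pics/s1.png

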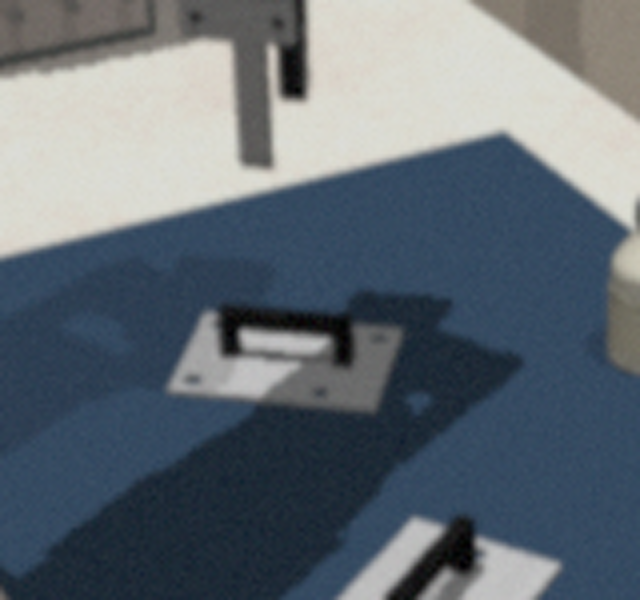

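In the side view the bar centre is at about (251,210), and I predicted (252,210), so the two cameras agree. The open jaws stand above it. I'll descend and grip.

```bash
python3 -m crank '[0,0,0.03,0,0,0.003,0,0,0.03,0,0,0,0,0,0.03,0,0,0,0,0,0.025,0,0,0,0,0,0.02,0,0,0,0,0,0.014,0,0,0,0,0,0.01,0,0,0,0,0,0,0,0,0]' 1
python3 -m crank '[0,0,0,0,0,0,0,0,0,0,0,0,0,0,0,0,0,0,0,0,0,0,0,0,0,0,0,0,0,0,0,0,0,0,0,0,0,0,0,0,0,0,0,0,0,0,0,0]' -1 35
python3 -c "
from h import *
togo(.533,.2876,.033,2.468)"
```

```text
time_s: 3.62
position: [0.5322, 0.2875, 0.0316]
ee_rot: [-1.041, -2.962, 0.003]
contact_force: [-0.2, -1.0, -0.8]
finger_gap: 1.001
time_s: 4.28
position: [0.5331, 0.2878, 0.0335]
ee_rot: [1.043, 2.963, 0.0]
contact_force: [0.1, 0.5, 0.2]
finger_gap: 0.472
t 4.2833 pos [0.5331 0.2878 0.0335] yaw 2.4648 tilt [ 1.e-04  0.e+00 -1.e+00]
F [0.08 0.47 0.23] gap 0.472 q [ 0.435  0.631  1.511 -0.     0.999 -0.459]
tool shift [-0.0001 -0.0002  0.0005] turn [ 0.0001  0.0001 -0.0032]
```

```bash
python3 -m crank '[0,0,0,0,0,0,0,0,0,0,0,0,0,0,0,0,0,0,0,0,0,0,0,0,0,0,0,0,0,0,0,0,0,0,0,0,0,0,0,0,0,0,0,0,0,0,0,0,0,0,0,0,0,0]' -1 35
python3 -m crank '[0,0,-0.01,0,0,0,0,0,-0.02,0,0,0,0,0,-0.03,0,0,0,0,0,-0.03,0,0,0,0,0,-0.03,0,0,0,0,0,-0.02,0,0,0,0,0,-0.01,0,0,0,0,0,0,0,0,0]'
python3 - <<'E'
from h import *
togo(.553,-.248,.20,-.371)
for c in("top","side"): cv2.imwrite(f"pics/{c}2.png",viewer.snapshot(c))
a=cv2.imread("pics/side2.png");cv2.imwrite("pics/s2.png",cv2.resize(a[100:250,160:320],None,fx=4,fy=4,interpolation=2))
E
```

```text
time_s: 5.03
position: [0.533, 0.2878, 0.0334]
ee_rot: [-1.043, -2.963, 0.0]
contact_force: [-1.2, -0.1, -0.4]
finger_gap: 0.126
time_s: 5.7
position: [0.5336, 0.2881, 0.1858]
ee_rot: [1.042, 2.961, 0.004]
contact_force: [0.1, -0.1, -2.8]
finger_gap: 0.125
t 5.7 pos [0.5336 0.2881 0.1858] yaw 2.4648 tilt [ 0.0032  0.0015 -1.    ]
F [ 0.08 -0.07 -2.83] gap 0.125 q [ 0.435  0.453  1.398  0.     1.287 -0.459]
tool shift [-0.3509 -0.4057 -0.0149] turn [ 0.0029 -0.0041  2.8358]
```

View pics/s2.png

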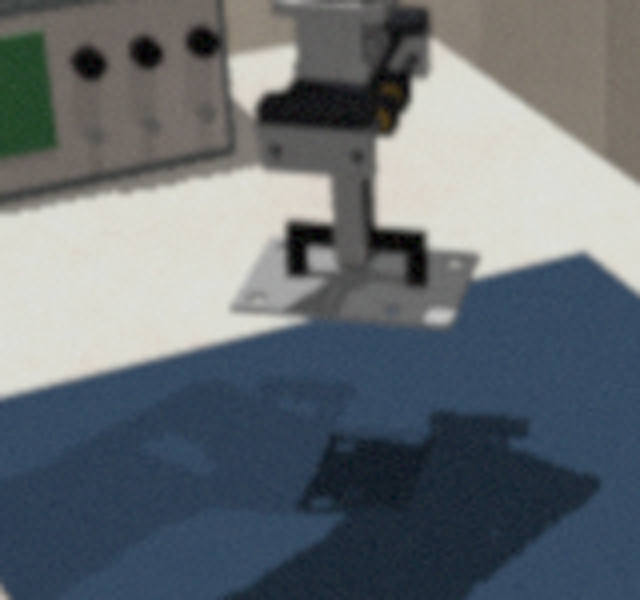

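View pics/top2.png

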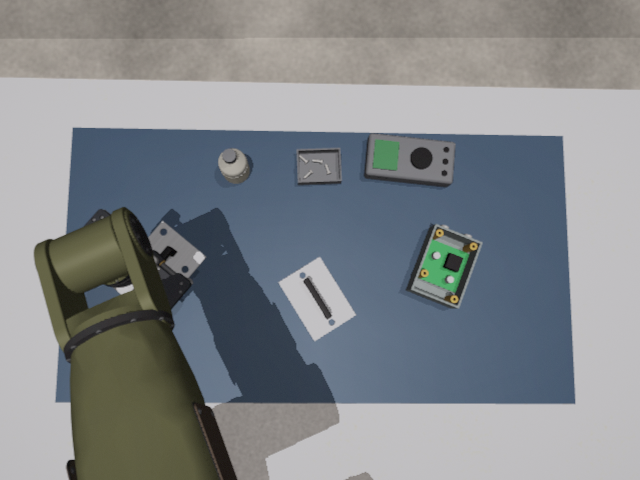

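The side view shows the cover hanging level in the jaws with the bar gripped near its middle. I'll carry it across at this height, then turn it there.

```bash
python3 -m crank '[-0.006,-0.007,-0.005,-0.0029,0.0041,0,-0.016,-0.0184,-0.005,0,0,0,-0.0219,-0.0254,-0.005,0,0,0,-0.0219,-0.0254,0,0,0,0,-0.0219,-0.0254,0,0,0,0,-0.0219,-0.0254,0,0,0,0,-0.0219,-0.0254,0,0,0,0,-0.0219,-0.0254,0,0,0,0,-0.0219,-0.0254,0,0,0,0,-0.0219,-0.0254,0,0,0,0]' -1 45
python3 -m crank '[-0.0219,-0.0254,0,0,0,0,-0.0219,-0.0254,0,0,0,0,-0.0219,-0.0254,0,0,0,0,-0.0219,-0.0254,0,0,0,0,-0.0219,-0.0254,0,0,0,0,-0.0219,-0.0254,0,0,0,0,-0.016,-0.0184,0,0,0,0,-0.006,-0.007,0,0,0,0,0,0,0,0,0,0.04,0,0,0,0,0,0.08]'
python3 -m crank '[0,0,0,0,0,0.11,0,0,0,0,0,0.11,0,0,0,0,0,0.11,0,0,0,0,0,0.11,0,0,0,0,0,0.11,0,0,0,0,0,0.11,0,0,0,0,0,0.11,0,0,0,0,0,0.11,0,0,0,0,0,0.11,0,0,0,0,0,0.11]'
python3 -m crank '[0,0,0,0,0,0.11,0,0,0,0,0,0.11,0,0,0,0,0,0.11,0,0,0,0,0,0.11,0,0,0,0,0,0.11,0,0,0,0,0,0.11,0,0,0,0,0,0.11,0,0,0,0,0,0.11,0,0,0,0,0,0.11,0,0,0,0,0,0.11]'
python3 -m crank '[0,0,0,0,0,0.11,0,0,0,0,0,0.11,0,0,0,0,0,0.11,0,0,0,0,0,0.08,0,0,0,0,0,0.04,0,0,0,0,0,0.06,0,0,0,0,0,0,0,0,0,0,0,0]'
python3 - <<'E'
from h import *
togo(.553,-.248,.12,-.371)
for c in("top","side"): cv2.imwrite(f"pics/{c}3.png",viewer.snapshot(c))
a=cv2.imread("pics/side3.png");cv2.imwrite("pics/s3.png",cv2.resize(a[200:380,290:470],None,fx=3.3,fy=3.3,interpolation=2))
a=cv2.imread("pics/top3.png");cv2.imwrite("pics/t3.png",cv2.resize(a[180:330,370:550],None,fx=4,fy=4,interpolation=2))
E
```

```text
time_s: 6.63
position: [0.5427, -0.0161, 0.196]
ee_rot: [-1.042, -2.959, -0.006]
contact_force: [0.4, -0.9, -3.7]
finger_gap: 0.125
time_s: 7.47
position: [0.5511, -0.2492, 0.1946]
ee_rot: [-1.22, -2.889, -0.007]
contact_force: [0.1, 0.4, -4.0]
finger_gap: 0.121
time_s: 8.3
position: [0.5513, -0.2482, 0.1949]
ee_rot: [-2.552, -1.821, -0.002]
contact_force: [0.0, -0.7, -2.6]
finger_gap: 0.121
time_s: 9.13
position: [0.5513, -0.2482, 0.1949]
ee_rot: [-3.128, -0.219, 0.004]
contact_force: [0.4, 0.1, -3.2]
finger_gap: 0.124
time_s: 9.8
position: [0.5515, -0.2484, 0.1952]
ee_rot: [-3.085, 0.567, 0.005]
contact_force: [-0.1, -0.8, -3.5]
finger_gap: 0.122
t 9.8 pos [ 0.5515 -0.2484  0.1952] yaw -0.3632 tilt [-0.0025  0.0055 -1.    ]
F [-0.1  -0.79 -3.46] gap 0.122 q [-0.485  0.446  1.386  0.004  1.315  1.448]
tool shift [ 0.0016 -0.0005  0.0752] turn [-0.0043  0.0043  0.0078]
```

View pics/s3.png

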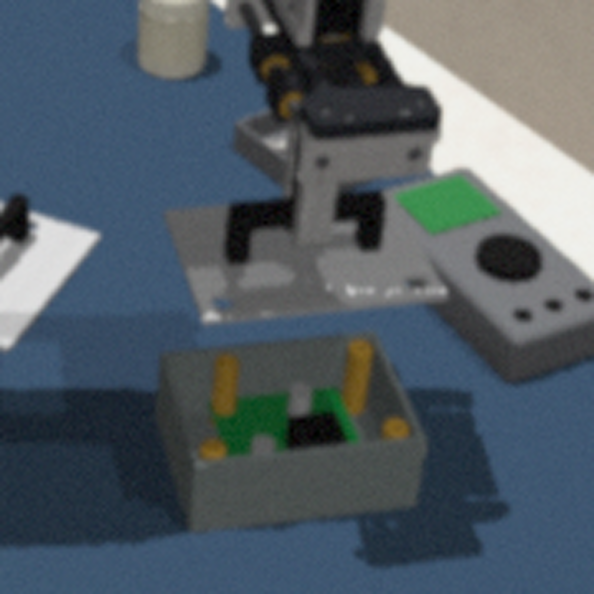

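View pics/t3.png

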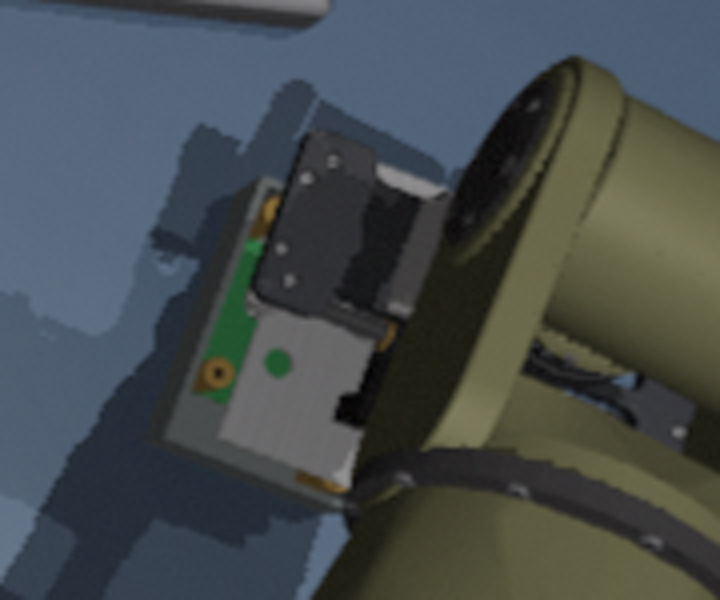

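The cover is the right way round: its odd hole lies toward thread 3, and the plate is level. I'll descend part way and measure the alignment.

```bash
python3 -m crank '[0.0016,-0.0005,0,-0.0043,0.0043,0.0078,0,0,0.01,0,0,0,0,0,0.02,0,0,0,0,0,0.02,0,0,0,0,0,0.015,0,0,0,0,0,0.008,0,0,0,0,0,0.004,0,0,0,0,0,0,0,0,0,0,0,0,0,0,0]'
python3 - <<'E'
from h import *
togo(.553,-.248,.1034,-.371)
for c in("top","side"): cv2.imwrite(f"pics/{c}4.png",viewer.snapshot(c))
print("hole top",pix("top","hole0"),"side",pix("side","hole0"),"thr",pix("side","thread0"))
o=arm.get_obs()
for c in("top","side"):
  for i,q in enumerate(P):
    a=-.371;w=[.553+np.cos(a)*q[0]-np.sin(a)*q[1],-.248+np.sin(a)*q[0]+np.cos(a)*q[1]]
    print(c,i,"hole at",proj(c,[*w,o["position"][2]-.0274]).round(1),"thr",proj(c,[*w,.057]).round(1))
a=cv2.imread("pics/side4.png");cv2.imwrite("pics/s4.png",cv2.resize(a[260:380,320:440],None,fx=5,fy=5,interpolation=2))
a=cv2.imread("pics/top4.png");cv2.imwrite("pics/t4.png",cv2.resize(a[210:330,390:510],None,fx=5,fy=5,interpolation=2))
E
```

```text
time_s: 10.65
position: [0.5539, -0.249, 0.1195]
ee_rot: [3.086, -0.582, 0.003]
contact_force: [0.3, 0.2, -2.7]
finger_gap: 0.124
t 10.65 pos [ 0.5539 -0.249   0.1195] yaw -0.3729 tilt [ 0.0019 -0.0012 -1.    ]
F [ 0.3   0.15 -2.71] gap 0.124 q [-0.483  0.522  1.459 -0.     1.159  1.461]
tool shift [-0.0012 -0.0006  0.0161] turn [ 0.0004 -0.0022 -0.0019]
hole top [(0.97, 426.496, 272.01599999999996), (0.93, 443.904, 229.824)] side [(0.92, 355.712, 325.82399999999996), (0.79, 411.072, 317.08799999999997), (0.67, 361.024, 297.216)] thr [(0.96, 355.20000000000005, 337.776), (0.95, 411.712, 330.81600000000003), (0.67, 357.69599999999997, 309.696)]
top 0 hole at [444.4 230.5] thr [439.6 233. ]
top 1 hole at [479.6 244.5] thr [473.6 246.5]
top 2 hole at [459.8 299.2] thr [454.4 299.4]
top 3 hole at [428.9 272.2] thr [424.6 273.3]
side 0 hole at [401.4 292. ] thr [399.7 305.1]
side 1 hole at [412.6 315.6] thr [410.5 329.1]
side 2 hole at [356.1 321.7] thr [355.  335.2]
side 3 hole at [360.4 296.1] thr [359.3 309.3]
```

View pics/s4.png

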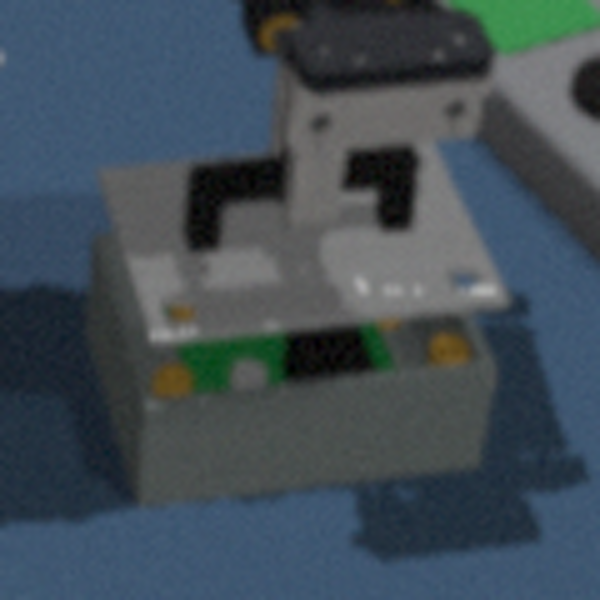

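View pics/t4.png

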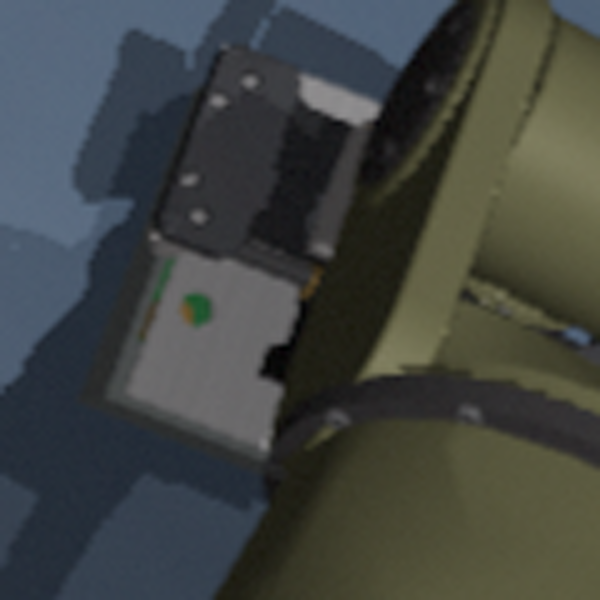

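Hole 3 is at (429.2,271.8) in the top view, predicted (428.9,272.2). In the side view, holes 2 and 1 are at (356.4,322.4) and (412.8,316.2), within 0.7 px of the prediction. The bosses show the same offset. Now the last 16 mm.

```bash
python3 -m crank '[-0.001,-0.0005,0.002,0,-0.002,-0.002,0,0,0.004,0,0,0,0,0,0.004,0,0,0,0,0,0.003,0,0,0,0,0,0.002,0,0,0,0,0,0.001,0,0,0,0,0,0,0,0,0,0,0,0,0,0,0,0,0,0,0,0,0,0,0,0,0,0,0]'
cat > chk.py <<'E'
from h import *
import sys
n=sys.argv[1]
togo(.553,-.248,.1034,-.371)
for c in("top","side"): cv2.imwrite(f"pics/{c}{n}.png",viewer.snapshot(c))
o=arm.get_obs()
for c in("top","side"):
  for i,q in enumerate(P):
    a=-.371;w=[.553+np.cos(a)*q[0]-np.sin(a)*q[1],-.248+np.sin(a)*q[0]+np.cos(a)*q[1]]
    print(c,i,"hole at",proj(c,[*w,o["position"][2]-.0274]).round(1),"thr",proj(c,[*w,.057]).round(1))
a=cv2.imread(f"pics/side{n}.png");cv2.imwrite(f"pics/s{n}.png",cv2.resize(a[270:370,330:430],None,fx=6,fy=6,interpolation=2))
a=cv2.imread(f"pics/top{n}.png");cv2.imwrite(f"pics/t{n}.png",cv2.resize(a[220:320,400:500],None,fx=6,fy=6,interpolation=2))
E
python3 chk.py 5
```

```text
time_s: 11.73
position: [0.5529, -0.248, 0.1031]
ee_rot: [3.087, -0.579, -0.001]
contact_force: [0.2, 1.2, -2.8]
finger_gap: 0.121
t 11.7333 pos [ 0.5529 -0.248   0.1031] yaw -0.3709 tilt [-5.e-04 -2.e-04 -1.e+00]
F [ 0.15  1.24 -2.83] gap 0.121 q [-0.482  0.54   1.473 -0.     1.129  1.46 ]
tool shift [ 0.     -0.     -0.0003] turn [0.0003 0.0004 0.0001]
top 0 hole at [442.1 231.7] thr [439.6 233. ]
top 1 hole at [476.7 245.4] thr [473.6 246.5]
top 2 hole at [457.2 299.3] thr [454.4 299.4]
top 3 hole at [426.9 272.8] thr [424.6 273.3]
side 0 hole at [400.6 298.2] thr [399.7 305.1]
side 1 hole at [411.6 322. ] thr [410.5 329.1]
side 2 hole at [355.6 328.1] thr [355.  335.2]
side 3 hole at [359.9 302.3] thr [359.3 309.3]
```

View pics/s5.png

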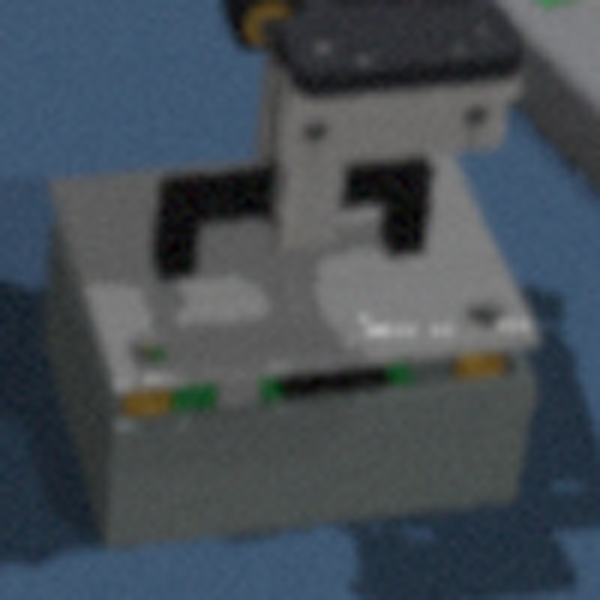

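View pics/t5.png

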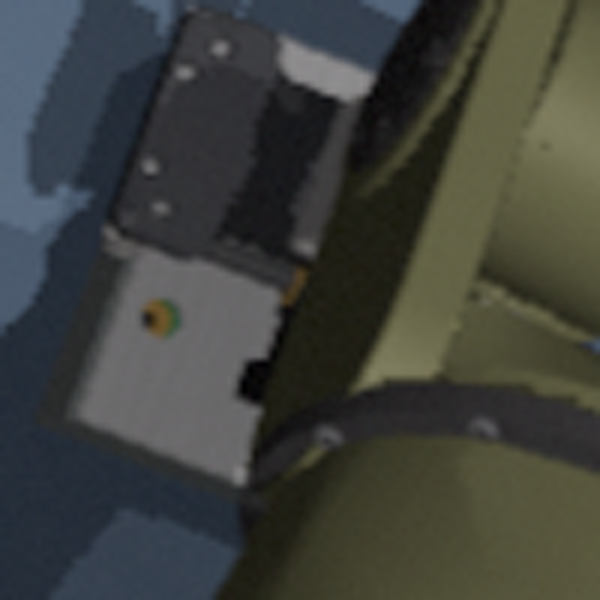

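Hole 3 is at (426.8,273.2) in the top view, predicted (426.9,272.8), with thread 3 at (425,273). That is the offset expected from parallax alone. In the side view, holes 2 and 1 are within 0.8 px, and there is a clear gap over the rim. The pose is on target and steady, so I'm handing in.

```bash
python3 -c "
from h import *
o=arm.get_obs();print(o['time_s'],abs(o['joint_velocities']).max(),o['finger_gap'])
print(workorder.close_job())"
```

```text
11.8333 0.0018037197799307648 0.12431247818862648
the job is handed in; nothing more can be done
None
```

I picked up the four-hole cover by its bar handle, carried it to the box, turned it the right way round and held it there. I handed the job in at 11.8 s with the cover still gripped; no verdict came back.

- **Height and stillness:** The cover is about 15 mm over the rim, worked out from the arm's measured height. The tool is level to about 0.001 rad and the joints are nearly still (0.002 rad/s at most).
- **Alignment:** Holes 1, 2 and 3 were each within about 0.8 px (1–2 mm) of where they should be. Hole 3 was checked in the top view, holes 1 and 2 in the side view.
- **Not checked directly:** Hole 0 was hidden by the gripper and arm at the end, so its position follows from the other three. The networks' raw points scattered by a few pixels, so I used my own four-point fits instead, which matched to about 0.3 px.
- **Contact:** The wrist force showed little more than the cover's weight (about 3 N), with no sign of touching the box. I did not re-measure the two-hole plate or the other things at the end, but the cover passed well above them.

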